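Empty the cup sealer's catch tray behind its bifold door

ROBOT

A 6-joint arm with a two-finger parallel gripper is mounted at the origin on a cart in front of the work surface, level with it; the furniture and walls round the work are solid. World frame = base frame: x ahead of the robot, y to its left, z up, the work surface at z = 0. Lengths are in mm, angles in rad, forces in N, time in s.
With the tool pointing down it reaches from about 300 to 775 mm from the base axis. Payload 14.6 kg.
Tool frame: the origin (TCP) lies at the very end of the fingers, on their centre line; the grasp point (between the pads) lies 19 mm behind it; z points along the fingers, y is the line along which they close (so a half turn about z gives the same grasp; the last joint's range is limited). The gripper opens to 94 mm and grips with 3 to 60 N. Pads are 16 mm wide; open, the fingers measure 119 mm over their backs; the gripper's body (75 mm by 177 mm) begins 78 mm behind the grasp point.
Start: joints at [1.105, 0.3, 1.521, -0, 1.321, -0.067], TCP at [213.568, 506.831, 205.446] pointing down, gripper open.
Joint ranges: [-3.03, 3.03], [-0.79, 2.21], [0.23, 2.52], [-1.04, 4.18], [0, 3.07], [-2.55, 2.55]. Speed limits (rad/s): [2.22, 2.22, 2.57, 3.14, 3.14, 3.14].

INTERFACE

Orientations are given as [roll, pitch, yaw] about the fixed x, y, z axes, in that order (R = Rz(yaw) Ry(pitch) Rx(roll)).
In Python, from cell import manip gives the robot as it stands.
- The arm moves only by the tool servo_tool, never from a script. Its argument "motion" is a list that holds one entry, the list of rows, each a list of 7 numbers: the shift along the world's x, y, z as a fraction of full scale, then the turn, a rotation vector about the world's x, y, z as a fraction of full scale, then the closure, from 0 (fully open) to 1 (shut). In form: [[[x, y, z, rx, ry, rz, gripper], ...]]. A call has 1 to 10 rows; each row is the pose to reach, as a shift and turn from the pose commanded when the call began, turning the shorter way round; what a row does not reach only later rows make up. Full scale, the value 1, is 0.5 m for a shift and pi rad for a turn. A row lasts 1/10 s, in which the tool goes at most 50 mm and 8.59 degrees, less where a joint would pass 70% of its speed; a pose out of reach is approached as far as the arm can. A call with a number of a shift or a turn outside -1 to 1 is refused whole. A call with a gripper value outside its range is refused whole. The fingers move at their own pace and stop on an object; "newtons" is the grip in N (left out, the last holds). Time passes only in rows, so rows that repeat a pose let the fingers close. It gives the time, the measured TCP pose, the force, the opening and the grip force at its end, in the units of the state.
- manip.read_state(): the state, without advancing time (a new reading comes with each control period).
- manip.camera(name): name is "scene" or "top" or "wrist"; returns a dict with "frame" (480x640x3 uint8, red, green, blue), "range_z" (480x640 float32, mm along the optical axis (not along the pixel's ray), 0 where there is no reading), "vfov" (degrees; the focal length in pixels is half the picture's height over the tangent of half this angle, whatever the lens; pixels are square), "cx", "cy" (the principal point, pixels), "cam_to_world" (4x4, takes a point from camera to world coordinates). Camera axes: x right, y down, z forward; pixel columns grow to the right and rows downward; lengths in mm; the calibration is good to about 2 mm. A picture is of the moment at which its call begins.
- manip.sign_off(): hands the job in; it is judged then, once.
The state is a dict: "clock": time; "joints": joint angles; "qd": joint speeds; "effort": joint torques, N m; "eef_pos": TCP position; "eef_rot": TCP orientation; "wrist_force": force on the tool from outside, world axes, zero at the start; "moment": the same for the moment, N m; "finger_gap": finger opening in mm; "finger_force": force on a finger pad.
Only numpy, scipy, OpenCV 4.12 (cv2) and the standard library are available. Lean on these libraries where they do the work, as an engineer would, in place of code of your own. Each camera call takes 0.05 s, during which the arm holds its last target. There are 200 camera calls.

TASK

Fold the sealing machine's blue bifold door fully open, slide the catch tray behind it out and put every sealed cup that lies in it into the tan bin. Then slide the empty tray fully home and shut the door flat again; leave the bin standing upright and the other things on the table where they are.

Things in the scene. Friction and masses are not known exactly. Their poses are not given: they have to be found in the camera images.
- machine: Fixed white cup sealing machine, 380 mm wide, on a steel base deck (top 10 mm above the table) that reaches 185 mm in front of the door line. Origin: on the table, middle of the door line; x points into the machine (away from the robot), y left along the door track, z up. The sealing head, up to 182 mm high, starts 127 mm behind the door line.
- bay_mouth (a point): Middle of the catch bay's mouth: on the deck at the door line, 54 mm left of the machine's origin. The bay is 237 mm wide between its side walls, which start 10 mm behind the door line. Its clear hood starts 68 mm behind the door line, underside 85 and top 90 mm above the table; in front of it all is open above.
- door (a joint): Fold angle A of the blue bifold door, rad: 0 shut (panels flat in line), 1.4 fully folded (stop). Two upright panels, 170 x 11 mm, tops 100 mm above the table; the first hinges at the right jamb (machine x 0, y -170 mm), the lead panel's far edge runs in the floor track (x 0, y -170 + 340 cos A). Light friction; stays where left. From 1.3 the tray passes freely.
- middle_hinge (a point): Top of the vertical hinge between the two door panels, 100 mm above the table; at fold angle A it is at machine x -170 sin A, y -170 + 170 cos A mm: it comes out toward the robot as the door folds, the lead panel turning clockwise by A (seen from above).
- door_pull (a point): Top end of the door's vertical round steel pull bar, 10 mm thick, 152 mm above the table; its topmost 50 mm stand free above the panels. Fixed to the lead panel: at fold angle A it is at machine x = -140 sin A - 32 cos A, y = -170 + 200 cos A + 32 sin A mm. It may turn between the fingers as the door folds.
- tray: Loose aluminium catch tray, 172 mm deep (x) x 228 mm wide (y), walls 16 mm high, 4 mm thick, floor 4 mm, 0.35 kg. Origin: middle of its underside; axes as the machine's. Slides on the deck along the machine's x, 4 to 5 mm play at either side wall. Home: origin at machine x 122, y 54 mm (back wall stops it at x 126); pulled out 150 mm, all cups can be lifted out.
- tray_tab (a point): Middle of the top edge of the tray's black pull tab, an upright blade in the middle of the tray's front: 10 mm thick (along y), 32 mm long (along x), top 60 mm above the tray's underside, 50 mm high, centred 101 mm in front of the tray's origin.
- cup_1: Lidded tan portion cup, sealed, 56 mm across at the lid, 32 mm high, about 45 g, slightly tapered downward; solid to the touch. Origin: middle of its underside, z up through the lid. Lies in the catch tray at the start; some of the five may be absent.
- cup_2: Lidded tan portion cup, sealed, 56 mm across at the lid, 32 mm high, about 45 g, slightly tapered downward; solid to the touch. Origin: middle of its underside, z up through the lid. Lies in the catch tray at the start; some of the five may be absent.
- cup_3: Lidded tan portion cup, sealed, 56 mm across at the lid, 32 mm high, about 45 g, slightly tapered downward; solid to the touch. Origin: middle of its underside, z up through the lid. Lies in the catch tray at the start; some of the five may be absent.
- cup_4: Lidded tan portion cup, sealed, 56 mm across at the lid, 32 mm high, about 45 g, slightly tapered downward; solid to the touch. Origin: middle of its underside, z up through the lid. Lies in the catch tray at the start; some of the five may be absent.
- cup_5: Lidded tan portion cup, sealed, 56 mm across at the lid, 32 mm high, about 45 g, slightly tapered downward; solid to the touch. Origin: middle of its underside, z up through the lid. Lies in the catch tray at the start; some of the five may be absent.
- bin: Loose tan open bin, outside 173 mm (x) by 188 mm (y) by 95 mm high, thin walls, inside 160 x 174 mm, floor 6 mm thick, 0.25 kg, stands on the table. Origin: middle of its underside, z up.
- flour_shaker: Steel flour shaker with a white mesh lid, 67 mm across, 110 mm high, a bystander on the table; leave it alone. Origin: middle of its underside.
- mug: Orange mug, 81 mm across without its handle, 101 mm high, a bystander on the table; leave it alone. Origin: middle of its underside.
- blue_tin: Blue tin, 68 mm across, 87 mm high, a bystander on the table; leave it alone. Origin: middle of its underside.
Things that resemble listed ones, but are neither listed nor needed, are in the scene too. What is shaped like the cup_2 but orange is not meant.

How it is judged:
By the outcome, as a careful person would: the job done as asked, in the order asked, and still so for the second after the job is handed in, with the robot touching nothing.
Of cup_1, cup_2, cup_3, cup_4, cup_5 only 3 to 5 are there at a start; the rules pass over those that are not, and their reading is None.
At some moment in a run one of bin, cup_1, cup_2, cup_3, cup_4, cup_5 may be knocked a few centimetres aside while the robot is not near it.
Once in a run the grip may slacken for a moment while it holds something.
It also fails if it takes over 210 s, if anything falls off the work surface, if the arm or the gripper's body presses on something with over 40 N, if the wrist force passes 120 N, or if a joint passes its speed limit or range.

## Working session

There is one attempt and no reset: what is moved stays moved. The work goes in short steps, Python scripts to look and compute and a tool call to move; the robot and the scene stay as the last step left them, time stands still between calls to the robot, and variables do not carry over. Pictures are saved under pics/ and viewed, at most 14 in all, crops included, and the job is handed in when it is done.

Besides the shell and the picture viewer there is one more tool, called after "Request:" as name(argument=value, ...), one argument or row to a line, values as JSON. servo_tool: Moves the arm, as the interface text tells. Its arguments: {"type":"object","properties":{"motion":{"type":"array"},"newtons":{"type":"number"}},"required":["motion"]}

```bash
mkdir -p pics
cat > h.py <<'E'
import numpy as np, cv2, math
from cell import manip
def cam(n):
    c=manip.camera(n); c['f']=240/math.tan(math.radians(c['vfov'])/2); return c
def save(c,name): cv2.imwrite('pics/'+name,cv2.cvtColor(c['frame'],cv2.COLOR_RGB2BGR))
def cloud(c):
    v,u=np.mgrid[0:480,0:640]; z=c['range_z']
    P=np.stack([(u-c['cx'])*z/c['f'],(v-c['cy'])*z/c['f'],z,np.ones_like(z)],-1)@np.array(c['cam_to_world']).T
    P=P[...,:3].copy(); P[z==0]=np.nan; return P
def ray(c,u,v,h):
    M=np.array(c['cam_to_world']); d=M[:3,:3]@np.array([(u-c['cx'])/c['f'],(v-c['cy'])/c['f'],1]); o=M[:3,3]
    return o+d*(h-o[2])/d[2]
def st():
    s=manip.read_state(); print({k:np.round(s[k],3).tolist() for k in ('clock','eef_pos','eef_rot','wrist_force','finger_gap','finger_force','joints')})
E
python3 - <<'E'
from h import *
for n in('top','scene'):
    c=cam(n); save(c,n+'0.png'); np.save(n+'0.npy',cloud(c)); print(n,c['f'],np.round(c['cam_to_world'],3).tolist())
st()
E
```

```text
top 484.3613272130433 [[0.016, -0.995, 0.103, 395.283], [-1.0, -0.014, 0.025, -117.913], [-0.023, -0.103, -0.994, 1335.036], [0.0, 0.0, 0.0, 1.0]]
scene 588.6285046113527 [[0.887, -0.314, 0.338, 129.462], [-0.462, -0.58, 0.671, -926.387], [-0.015, -0.751, -0.66, 934.96], [0.0, 0.0, 0.0, 1.0]]
{'clock': 0.1, 'eef_pos': [213.471, 506.632, 204.939], 'eef_rot': [-3.141, -0.0, 2.743], 'wrist_force': [-0.001, -0.301, 0.059], 'finger_gap': 93.964, 'finger_force': 0.0, 'joints': [1.105, 0.3, 1.522, -0.0, 1.321, -0.067]}
```

View pics/top0.png

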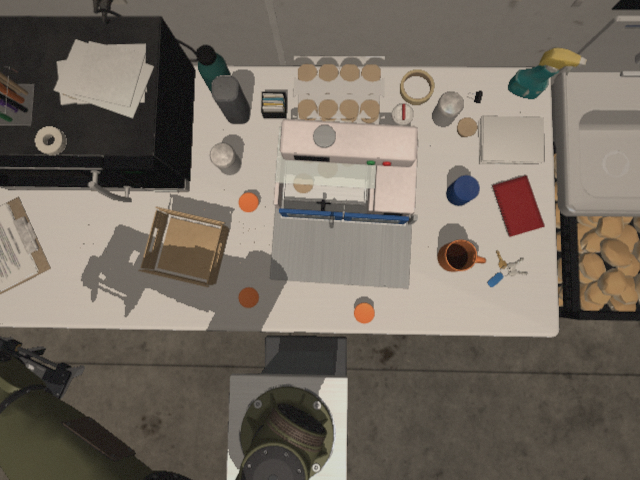

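View pics/scene0.png

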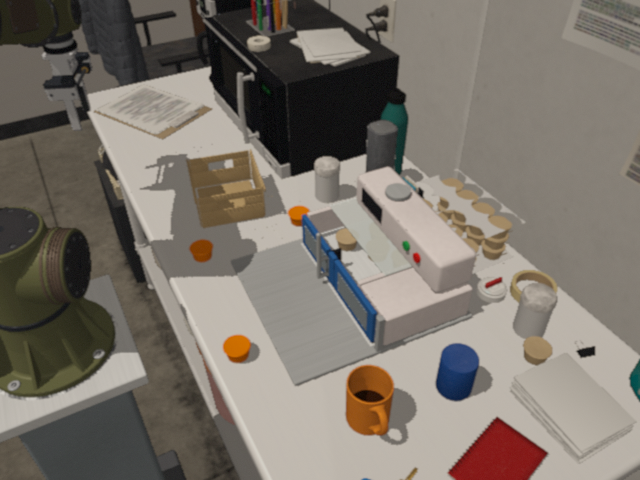

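The top view shows the machine with its blue door at about (280–415, 215), the black tab at (323,204), cups near (303,184) and (327,172), and the bin at (185,246). There are orange decoy cups at (248,202), (248,297) and (364,313), and the mug is at (458,256). The scene view agrees.

Run:
```python
from h import *
P=np.load('top0.npy'); im=cv2.imread('pics/top0.png'); hsv=cv2.cvtColor(im,cv2.COLOR_BGR2HSV)
H,S,V=cv2.split(hsv)
m=(H>98)&(H<120)&(S>140)&(V>50); m[:200]=0;m[232:]=0;m[:,:272]=0;m[:,425:]=0
q=P[m]; print(len(q),np.nanpercentile(q,[2,50,98],axis=0).round())
t=q[(q[:,2]>93)&(q[:,2]<108)]; print('top pts',len(t))
l=cv2.fitLine(t[:,:2].astype(np.float32),cv2.DIST_HUBER,0,.01,.01).ravel(); print('line',l, 'yaw of y axis',math.atan2(-l[0]*np.sign(l[1]),abs(l[1])))
d=l[:2]*np.sign(l[1]); s=t[:,:2]@d; print('ends', t[s.argmin()],t[s.argmax()], np.percentile(s,[1,99]))
# red machine upper edges: high region z 150..190
k=(P[...,2]>172)&(P[...,2]<192); k[:110]=0;k[175:]=0;k[:,:270]=0;k[:,430:]=0
print('head',cv2.minAreaRect(P[k][:,:2].astype(np.float32)))
# pull bar
k=(P[...,2]>125)&(P[...,2]<160);k[:195]=0;k[230:]=0;k[:,:300]=0;k[:,370:]=0
print('bar',np.argwhere(k)[:, ::-1].mean(0) if k.any() else 0,P[k].mean(0) if k.any() else 0)
# bin
k=(P[...,2]>80)&(P[...,2]<104);k[:200]=0;k[290:]=0;k[:,:130]=0;k[:,235:]=0
print('bin',cv2.minAreaRect(P[k][:,:2].astype(np.float32)),P[k].mean(0),np.nanmean(P[235:255,178:195,2]))
# table
print('table',P[250,100],P[310,480], 'deck',P[260,345])
# black tab
k=(V<60);k[:192]=0;k[214:]=0;k[:,:305]=0;k[:,345:]=0
print('tab px',np.argwhere(k)[:, ::-1].mean(0),np.nanpercentile(P[k],[5,50,95],axis=0).round())
b=cv2.resize(im[110:300,260:440],None,fx=4.2,fy=3.1*1.0) if 0 else cv2.resize(im[150:295,265:425],None,fx=4,fy=4,interpolation=cv2.INTER_CUBIC)
cv2.imwrite('pics/crop0.png',b)
```

```text
380 [[ 566. -301.   46.]
 [ 576. -150.  100.]
 [ 586.   19.  105.]]
top pts 337
line [ 4.9825966e-02  9.9875790e-01  5.7694794e+02 -1.4157901e+02] yaw of y axis -0.04984660678663418
ends [ 568.56387093 -305.32737467  105.84375327] [586.25200505  23.26922414  98.39100544] [-273.96013869   49.61595153]
head ((755.1336059570312, -152.27081298828125), (329.04742431640625, 83.39643096923828), 86.7304458618164)
bar [330.75 220.5 ] [ 553.50063459 -111.23011858  151.432843  ]
bin ((490.30389404296875, 274.12103271484375), (186.88473510742188, 173.18272399902344), 77.85462951660156) [490.80616618 278.62807626  92.04385716] 5.744864161996929
table [482.43357358 533.4968783   -1.72357478] [ 334.72136918 -517.35542734    1.54721586] deck [ 464.1674076  -150.95770401    7.96384158]
tab px [322.61290323 204.43548387] [[ 593. -102.   13.]
 [ 612.  -89.   69.]
 [ 622.  -75.   74.]]
```

View pics/crop0.png

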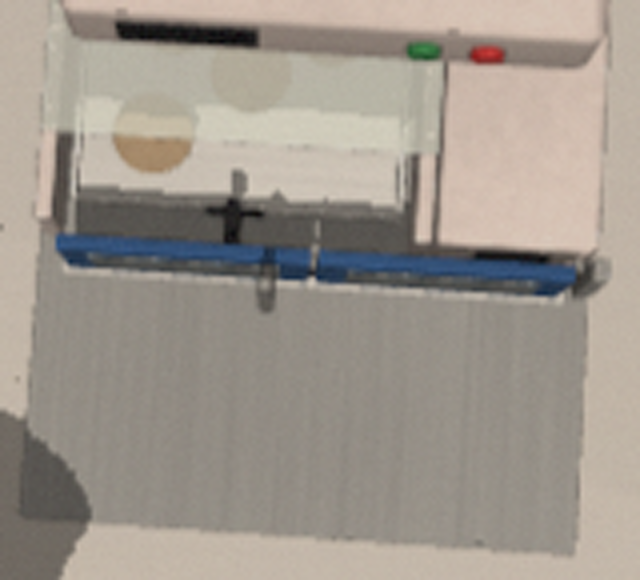

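Request:
servo_tool(
  motion=[
    [[0.36,-0.64,0,0,0,-0.14,0],[0.36,-0.64,0,0,0,-0.14,0],[0.36,-0.64,0,0,0,-0.14,0],[0.36,-0.64,0,0,0,-0.14,0],[0.36,-0.64,0,0,0,-0.14,0],[0.36,-0.64,0,0,0,-0.14,0],[0.36,-0.64,0,0,0,-0.14,0],[0.36,-0.64,0,0,0,-0.14,0],[0.36,-0.64,0,0,0,-0.14,0]],
  ],
)

```text
clock: 1.0
eef_pos: [394.3, 185.1, 205.3]
eef_rot: [-3.141, 0.0, 2.3]
wrist_force: [-1.8, 0.2, 1.1]
finger_gap: 94.0
finger_force: 0.0
```

Request:
servo_tool(
  motion=[
    [[0.32,-0.596,0,0,0,0,0],[0.32,-0.596,0,0,0,0,0],[0.32,-0.596,0,0,0,0,0],[0.32,-0.596,0,0,0,0,0],[0.32,-0.596,0,0,0,0,0],[0.32,-0.596,0,0,0,0,0],[0.32,-0.596,0,0,0,0,0],[0.32,-0.596,0,0,0,0,0],[0.32,-0.596,0,0,0,0,0]],
  ],
)

```text
clock: 1.9
eef_pos: [553.5, -110.4, 204.7]
eef_rot: [-3.141, -0.001, 2.303]
wrist_force: [0.7, 0.4, 0.6]
finger_gap: 94.3
finger_force: 0.0
```

Run:
```python
from h import *
c=cam('wrist'); save(c,'w1.png'); P=cloud(c); np.save('w1.npy',P); st()
k=(P[...,2]>125)&(P[...,2]<158); print(k.sum(),np.nanmean(P[k],0)); 
n,L,s,ce=cv2.connectedComponentsWithStats(k.astype(np.uint8))
for i in range(1,n):
    if s[i,4]>15: print(s[i],P[L==i].mean(0).round(1))
H,S,V=cv2.split(cv2.cvtColor(c['frame'],cv2.COLOR_RGB2HSV))
m=(H>98)&(H<120)&(S>140)&(P[...,2]>96)&(P[...,2]<104)
q=P[m]; print(len(q)); l=cv2.fitLine(q[:,:2].astype(np.float32),cv2.DIST_HUBER,0,.01,.01).ravel();print(l, q[q[:,1].argmin()],q[q[:,1].argmax()])
```

```text
{'clock': 1.95, 'eef_pos': [553.376, -109.782, 205.05], 'eef_rot': [-3.141, -0.001, 2.304], 'wrist_force': [0.709, 1.168, 0.444], 'finger_gap': 93.96, 'finger_force': 0.0, 'joints': [-0.261, 0.332, 1.479, 0.0, 1.331, -0.994]}
6257 [703.86479798 -81.33674761 140.61390299]
[310 243  16  27 354] [ 551.4 -108.7  147.5]
[ 543  275   97   55 2752] [716.5  -9.5 140.4]
[513 333  27  38 535] [711.9 -65.5 134.4]
[ 372  414  110   49 2613] [ 709.5 -156.6  141.2]
1171
[ 4.7130719e-02  9.9888873e-01  5.7487738e+02 -1.7028258e+02] [ 567.65579224 -307.53143173   98.25863122] [583.29129057  23.98637672  98.6067135 ]
```

View pics/w1.png

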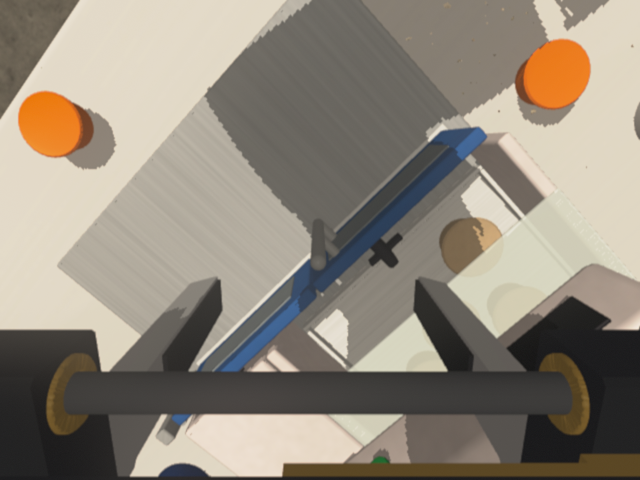

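The wrist view shows the bar at pixel (318,245) between the fingers, with the tab at (385,250) behind the door. I go down and grip.

Request:
servo_tool(
  motion=[
    [[-0.004,0.004,-0.09,0,0,0,0],[-0.004,0.004,-0.184,0,0,0,0],[-0.004,0.004,-0.184,0,0,0,0],[-0.004,0.004,-0.184,0,0,0,1],[-0.004,0.004,-0.184,0,0,0,1],[-0.004,0.004,-0.184,0,0,0,1],[-0.004,0.004,-0.184,0,0,0,1],[-0.004,0.004,-0.184,0,0,0,1],[-0.004,0.004,-0.184,0,0,0,1],[-0.004,0.004,-0.184,0,0,0,1]],
  ],
  newtons=25,
)

```text
clock: 2.95
eef_pos: [551.6, -109.2, 113.5]
eef_rot: [-3.142, -0.0, 2.303]
wrist_force: [0.1, 0.2, 0.5]
finger_gap: 41.5
finger_force: 0.0
```

Run:
```python
import numpy as np
a=-0.048;R=np.array([[np.cos(a),-np.sin(a)],[np.sin(a),np.cos(a)]])
f=lambda A:R@np.array([-140*np.sin(A)-32*np.cos(A),-170+200*np.cos(A)+32*np.sin(A)])
for A in np.arange(0,1.46,.1): print(round(A,2),((f(A)-f(0))/500).round(4).tolist())
for p in [(-32,30),(-143,-104),(21,54),(-129,54)]: print(p,(R@np.array(p)).round(1))
```

```text
0.0 [0.0, 0.0]
0.1 [-0.0274, 0.0057]
0.2 [-0.0541, 0.0073]
0.3 [-0.0797, 0.0049]
0.4 [-0.1042, -0.0017]
0.5 [-0.1271, -0.0122]
0.6 [-0.1484, -0.0266]
0.7 [-0.1677, -0.0448]
0.8 [-0.1849, -0.0666]
0.9 [-0.1997, -0.0917]
1.0 [-0.2122, -0.12]
1.1 [-0.2221, -0.151]
1.2 [-0.2293, -0.1846]
1.3 [-0.2338, -0.2204]
1.4 [-0.2355, -0.2579]
(-32, 30) [-30.5  31.5]
(-143, -104) [-147.8  -97. ]
(21, 54) [23.6 52.9]
(-129, 54) [-126.3   60.1]
```

Request:
servo_tool(
  motion=[
    [[0,0,0,0,0,0,1],[0,0,0,0,0,0,1],[0,0,0,0,0,0,1],[0,0,0,0,0,0,1],[0,0,0,0,0,0,1],[0,0,0,0,0,0,1],[0,0,0,0,0,0,1]],
  ],
)

```text
clock: 3.65
eef_pos: [551.7, -108.6, 113.4]
eef_rot: [3.141, -0.0, 2.303]
wrist_force: [1.7, 6.0, 1.0]
finger_gap: 9.4
finger_force: 25.0
```

Request:
servo_tool(
  motion=[
    [[-0.027,0.006,0,0,0,0,1],[-0.054,0.007,0,0,0,0,1],[-0.08,0.005,0,0,0,0,1],[-0.104,-0.002,0,0,0,0,1],[-0.127,-0.012,0,0,0,0,1],[-0.148,-0.027,0,0,0,0,1],[-0.168,-0.045,0,0,0,0,1],[-0.185,-0.067,0,0,0,0,1],[-0.185,-0.067,0,0,0,0,1]],
  ],
)

```text
clock: 4.55
eef_pos: [458.0, -143.9, 113.4]
eef_rot: [-3.141, -0.0, 2.302]
wrist_force: [-0.5, -0.6, -2.8]
finger_gap: 9.4
finger_force: 25.0
```

Request:
servo_tool(
  motion=[
    [[-0.015,-0.025,0,0,0,0,1],[-0.027,-0.053,0,0,0,0,1],[-0.037,-0.084,0,0,0,0,1],[-0.044,-0.118,0,0,0,0,1],[-0.049,-0.154,0,0,0,0,1],[-0.051,-0.191,0,0,0,0,1],[-0.051,-0.195,0,0,0,0,1],[-0.051,-0.195,0,0,0,0,1]],
  ],
)

```text
clock: 5.35
eef_pos: [434.8, -238.7, 113.5]
eef_rot: [3.138, -0.001, 2.303]
wrist_force: [12.0, 13.4, -1.9]
finger_gap: 9.4
finger_force: 25.0
```

Request:
servo_tool(
  motion=[
    [[0,0.004,0,0,0,0,0],[0,0.004,0,0,0,0,0],[0,0.004,0,0,0,0,0],[0,0.004,0,0,0,0,0],[0,0.004,0.1,0,0,0,0],[0,0.004,0.2,0,0,0,0],[0.1,0.1,0.2,0,0,0,0],[0.1,0.2,0.2,0,0,0,0],[0.1,0.3,0.2,0,0,0,0],[0.1,0.3,0.2,0,0,0,0]],
  ],
)

```text
clock: 6.35
eef_pos: [483.5, -86.9, 213.5]
eef_rot: [3.141, -0.0, 2.306]
wrist_force: [-1.0, 0.4, -0.5]
finger_gap: 86.2
finger_force: 0.0
```

Run:
```python
from h import *
c=cam('top'); save(c,'t2.png'); P=cloud(c); st()
H,S,V=cv2.split(cv2.cvtColor(c['frame'],cv2.COLOR_RGB2HSV))
cw=cam('wrist'); save(cw,'w2.png'); Q=cloud(cw); np.save('w2.npy',Q)
k=(P[...,2]>125)&(P[...,2]<160);k[:195]=0;k[260:]=0;k[:,340:]=k[:,340:];k[:,:345]=0;k[:,420:]=0
print('bar',k.sum(),np.nanmean(P[k],0))
hs=cv2.cvtColor(cw['frame'],cv2.COLOR_RGB2HSV)
k=(hs[...,2]<60)&(Q[...,2]>55)&(Q[...,2]<80)&(Q[...,0]>570)&(Q[...,0]<650)
print('tab',k.sum(),np.nanpercentile(Q[k],[3,50,97],axis=0).round(1))
```

```text
{'clock': 6.4, 'eef_pos': [483.628, -86.922, 213.61], 'eef_rot': [3.141, -0.0, 2.306], 'wrist_force': [0.247, 0.535, -0.243], 'finger_gap': 89.678, 'finger_force': 0.0, 'joints': [-0.253, 0.162, 1.671, 0.0, 1.308, -0.988]}
bar 0 [nan nan nan]
tab 189 [[ 583.9 -291.9   55.9]
 [ 589.4  -90.    67.4]
 [ 601.8  -82.9   70.8]]<stdin>:6: RuntimeWarning: Mean of empty slice
```

View pics/w2.png

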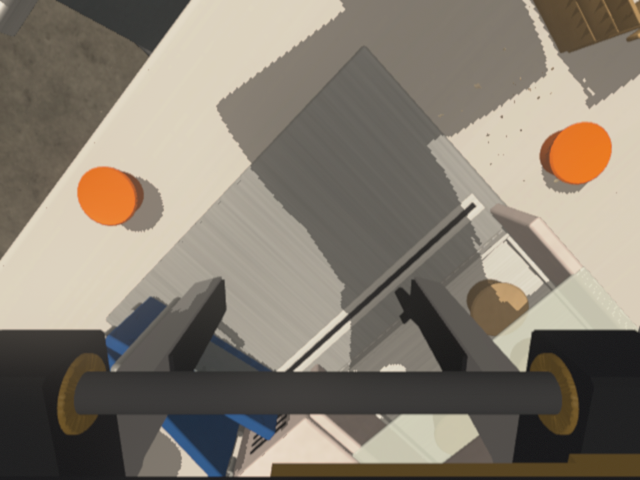

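Request:
servo_tool(
  motion=[
    [[0.1,0.004,0,0,0,0.252,0],[0.236,0.004,0,0,0,0.252,0],[0.236,0.004,0,0,0,0.252,0],[0.236,0.004,-0.1,0,0,0.252,0],[0.236,0.004,-0.15,0,0,0.252,0],[0.236,0.004,-0.15,0,0,0.252,0],[0.236,0.004,-0.15,0,0,0.252,0],[0.236,0.004,-0.15,0,0,0.252,0]],
  ],
)

```text
clock: 7.25
eef_pos: [601.8, -89.5, 138.9]
eef_rot: [-3.141, 0.001, 3.092]
wrist_force: [-0.3, -0.1, 0.3]
finger_gap: 93.8
finger_force: 0.0
```

Run:
```python
from h import *
cw=cam('wrist'); save(cw,'w3.png'); Q=cloud(cw); st()
hs=cv2.cvtColor(cw['frame'],cv2.COLOR_RGB2HSV)
k=(hs[...,2]<70)&(Q[...,2]>62)&(Q[...,2]<78)&(Q[...,0]>570)&(Q[...,0]<650)&(abs(Q[...,1]+88)<40)
print('tab',k.sum(),np.nanpercentile(Q[k],[3,50,97],axis=0).round(1))
```

```text
{'clock': 7.3, 'eef_pos': [601.827, -89.238, 139.101], 'eef_rot': [-3.141, 0.001, 3.092], 'wrist_force': [-0.52, 0.996, -0.031], 'finger_gap': 93.895, 'finger_force': 0.0, 'joints': [-0.207, 0.486, 1.422, -0.0, 1.233, -1.729]}
tab 643 [[589.6 -91.7  65.6]
 [603.  -87.3  68.6]
 [618.4 -82.6  70. ]]
```

View pics/w3.png

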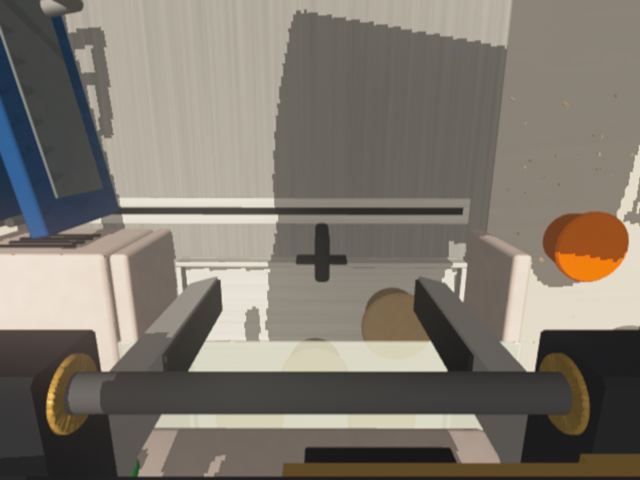

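Run:
```python
from h import *
Q=cloud(cam('wrist'))
for u,v in [(303,260),(310,260),(334,260),(341,260),(322,260),(322,230),(322,275),(260,263)]: print(u,v,Q[v,u].round(1))
```

```text
303 260 [ 617.9 -101.9   25.4]
310 260 [618.4 -96.5  24.6]
334 260 [619.1 -77.8  25.5]
341 260 [619.3 -72.4  25.8]
322 260 [605.  -87.   69.9]
322 230 [589.3 -86.   49.7]
322 275 [615.  -87.5  71. ]
260 263 [ 619.1 -135.7   24. ]
```

Request:
servo_tool(
  motion=[
    [[-0.004,0.002,-0.1,0,0,0,0.5],[-0.004,0.002,-0.18,0,0,0,0.5],[-0.004,0.002,-0.206,0,0,0,0.5],[-0.004,0.002,-0.206,0,0,0,1],[-0.004,0.002,-0.206,0,0,0,1],[-0.004,0.002,-0.206,0,0,0,1],[-0.004,0.002,-0.206,0,0,0,1],[-0.004,0.002,-0.206,0,0,0,1],[-0.004,0.002,-0.206,0,0,0,1],[-0.004,0.002,-0.206,0,0,0,1]],
  ],
)

```text
clock: 8.35
eef_pos: [599.6, -87.2, 35.6]
eef_rot: [-3.142, 0.0, 3.095]
wrist_force: [-0.4, 0.6, -1.4]
finger_gap: 17.2
finger_force: 0.0
```

Request:
servo_tool(
  motion=[
    [[0,0,0,0,0,0,1],[0,0,0,0,0,0,1],[0,0,0,0,0,0,1],[0,0,0,0,0,0,1],[0,0,0,0,0,0,1]],
  ],
)

```text
clock: 8.85
eef_pos: [599.6, -87.1, 35.5]
eef_rot: [3.142, 0.0, 3.095]
wrist_force: [0.3, 1.2, 2.7]
finger_gap: 9.5
finger_force: 25.0
```

Request:
servo_tool(
  motion=[
    [[-0.01,0.0005,0,0,0,0,1],[-0.035,0.0017,0,0,0,0,1],[-0.07,0.0034,0,0,0,0,1],[-0.11,0.0053,0,0,0,0,1],[-0.15,0.0072,0,0,0,0,1],[-0.19,0.0091,0,0,0,0,1],[-0.23,0.011,0,0,0,0,1],[-0.265,0.0127,0,0,0,0,1],[-0.29,0.014,0,0,0,0,1],[-0.304,0.0146,0,0,0,0,1]],
  ],
)

```text
clock: 9.85
eef_pos: [446.7, -79.8, 35.5]
eef_rot: [-3.141, 0.0, 3.095]
wrist_force: [2.3, 0.2, -3.4]
finger_gap: 9.8
finger_force: 25.0
```

Request:
servo_tool(
  motion=[
    [[0,0,0,0,0,0,0.75],[0,0,0,0,0,0,0.75],[0,0,0,0,0,0,0.75],[0,0,0.1,0,0,0,0],[0,0,0.2,0,0,0,0],[-0.1,0,0.3,0,0,0,0],[-0.1,0,0.4,0,0,0,0],[-0.1,0,0.4,0,0,0,0],[-0.1,0,0.4,0,0,0,0]],
  ],
)

```text
clock: 10.75
eef_pos: [398.3, -80.1, 237.9]
eef_rot: [-3.14, 0.005, 3.095]
wrist_force: [0.1, -1.0, 0.2]
finger_gap: 67.7
finger_force: 0.0
```

```bash
cat > cups.py <<'E'
from h import *
import sys
def cups(n,name):
    c=cam(n); save(c,name); P=cloud(c); st()
    H,S,V=cv2.split(cv2.cvtColor(c['frame'],cv2.COLOR_RGB2HSV))
    k=(P[...,2]>38)&(P[...,2]<52)&(H>8)&(H<25)&(S>70)&(P[...,0]>440)&(P[...,0]<680)&(P[...,1]>-230)&(P[...,1]<80)
    k=cv2.morphologyEx(k.astype(np.uint8),cv2.MORPH_OPEN,np.ones((3,3)))
    n,L,s,ce=cv2.connectedComponentsWithStats(k)
    for i in range(1,n):
        if s[i,4]>60:
            q=P[L==i][:,:2].astype(np.float32); (x,y),r=cv2.minEnclosingCircle(q)
            print('cup',s[i].tolist(),'circ',round(x),round(y),round(r),'mean',q.mean(0).round(),np.median(P[L==i][:,2]).round(), V[L==i].mean().round(),H[L==i].mean().round())
    return c,P
if __name__=='__main__': cups(sys.argv[1],sys.argv[2])
E
python3 cups.py wrist w4.png; python3 cups.py top t4.png
```

```text
{'clock': 10.8, 'eef_pos': [397.948, -79.97, 235.947], 'eef_rot': [-3.141, 0.002, 3.095], 'wrist_force': [-0.381, -0.119, -0.402], 'finger_gap': 72.286, 'finger_force': 0.0, 'joints': [-0.289, -0.056, 1.848, -0.0, 1.348, -1.812]}
cup [350, 302, 48, 49, 1739] circ 515 -25 28 mean [515. -29.] 44.0 112.0 17.0
cup [291, 342, 50, 29, 1180] circ 557 -90 27 mean [549. -90.] 44.0 111.0 17.0
cup [354, 414, 23, 5, 92] circ 622 -39 12 mean [622. -39.] 45.0 108.0 17.0
{'clock': 10.85, 'eef_pos': [397.655, -79.849, 234.829], 'eef_rot': [3.141, -0.0, 3.095], 'wrist_force': [0.011, 0.208, -0.258], 'finger_gap': 76.179, 'finger_force': 0.0, 'joints': [-0.289, -0.055, 1.85, 0.0, 1.347, -1.812]}
cup [295, 199, 19, 19, 282] circ 600 -38 27 mean [601. -39.] 45.0 101.0 16.0
cup [335, 202, 19, 19, 292] circ 595 -147 27 mean [ 594. -146.] 45.0 104.0 16.0
cup [314, 214, 20, 19, 280] circ 560 -91 26 mean [561. -91.] 45.0 101.0 16.0
cup [290, 230, 19, 19, 291] circ 517 -27 26 mean [517. -26.] 45.0 101.0 16.0
```

View pics/w4.png

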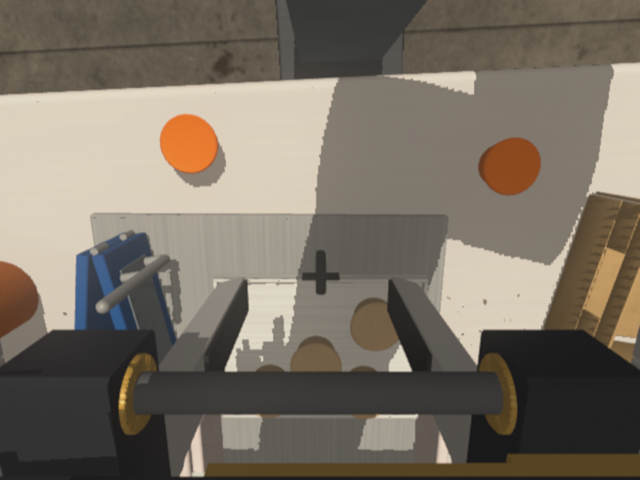

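View pics/t4.png

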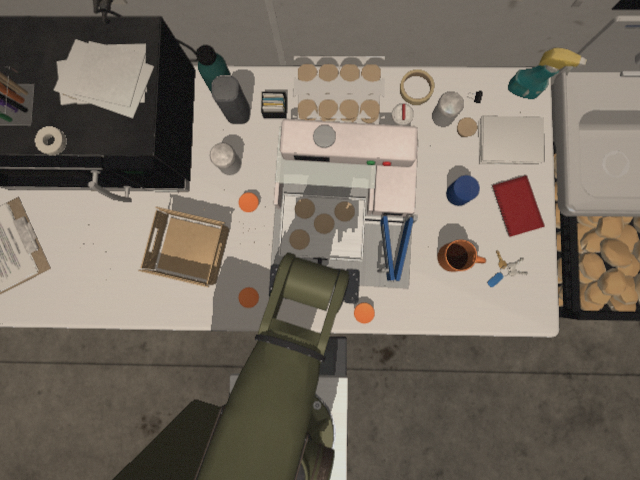

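The tray is out and the door fully folded. The top view shows four tan cups in the tray at (304,208), (344,211), (323,223) and (299,239). I start with the front-left one.

Request:
servo_tool(
  motion=[
    [[0.1,0.05,-0.05,0,0,-0.235,0.2],[0.2,0.1,-0.1,0,0,-0.235,0.2],[0.237,0.108,-0.15,0,0,-0.235,0.2],[0.237,0.108,-0.2,0,0,-0.235,0.2],[0.237,0.108,-0.25,0,0,-0.235,0.2],[0.237,0.108,-0.33,0,0,-0.235,0.2],[0.237,0.108,-0.4,0,0,-0.235,0.2],[0.237,0.108,-0.425,0,0,-0.235,0.2],[0.237,0.108,-0.425,0,0,-0.235,0.6],[0.237,0.108,-0.425,0,0,-0.235,0.6]],
  ],
)

```text
clock: 11.85
eef_pos: [516.6, -25.9, 23.7]
eef_rot: [3.141, 0.0, 2.356]
wrist_force: [0.3, -0.4, 0.6]
finger_gap: 62.7
finger_force: 0.0
```

Request:
servo_tool(
  motion=[
    [[0,0,0,0,0,0,0.8],[0,0,0,0,0,0,0.8],[0,0,0,0,0,0,0.8],[0,0,0,0,0,0,0.8]],
  ],
  newtons=25,
)

```text
clock: 12.25
eef_pos: [517.0, -25.9, 24.3]
eef_rot: [3.14, 0.002, 2.356]
wrist_force: [-0.3, 1.8, 7.9]
finger_gap: 53.3
finger_force: 25.0
```

Request:
servo_tool(
  motion=[
    [[0,0,0.06,0,0,0,0.8],[0,0,0.16,0,0,0,0.8],[0,0,0.26,0,0,0,0.8],[0,0.1,0.3,0,0,0,0.8],[-0.03,0.2,0.3,0,0,0,0.8],[-0.05,0.3,0.3,0,0,0,0.8],[-0.07,0.4,0.3,0,0,0,0.8],[-0.09,0.5,0.3,0,0,0,0.8],[-0.1,0.6,0.3,0,0,0,0.8],[-0.104,0.696,0.3,0,0,0,0.8]],
  ],
)

```text
clock: 13.25
eef_pos: [463.6, 317.3, 173.7]
eef_rot: [3.141, 0.0, 2.357]
wrist_force: [1.0, 0.5, 0.0]
finger_gap: 53.2
finger_force: 25.0
```

```bash
cat > look.py <<'E'
from cups import *
c,P=cups('top',sys.argv[1])
k=(P[...,2]>82)&(P[...,2]<102);k[:180]=0;k[310:]=0;k[:,:110]=0;k[:,255:]=0
k&=(c['frame'][...,0]>c['frame'][...,2].astype(int)+20)
q=P[k][:,:2].astype(np.float32); print('bin',len(q),cv2.minAreaRect(q))
E
python3 look.py t5.png
python3 - <<'E'
from h import *
c=cam('wrist'); P=cloud(c); F=c['frame'].astype(int)
k=(P[...,2]>86)&(P[...,2]<101)&(F[...,0]>F[...,2]+20)&(P[...,1]>150)
q=P[k][:,:2].astype(np.float32); print('bin wrist',len(q),cv2.minAreaRect(q))
E
```

```text
{'clock': 13.3, 'eef_pos': [462.678, 323.088, 173.519], 'eef_rot': [3.139, -0.001, 2.36], 'wrist_force': [-1.8, 4.837, -0.853], 'finger_gap': 53.409, 'finger_force': 25.001, 'joints': [0.544, 0.358, 1.521, 0.002, 1.262, -0.246]}
cup [295, 199, 20, 19, 296] circ 601 -39 27 mean [601. -39.] 46.0 176.0 16.0
cup [335, 202, 19, 19, 289] circ 594 -147 27 mean [ 594. -146.] 45.0 177.0 16.0
cup [314, 214, 20, 19, 299] circ 561 -91 27 mean [560. -92.] 45.0 177.0 16.0
bin 576 ((508.26165771484375, 318.55352783203125), (300.0625, 183.29815673828125), 71.4456787109375)
bin wrist 5736 ((516.2535400390625, 319.012939453125), (281.72845458984375, 209.0672149658203), 77.83377838134766)
```

Run:
```python
from h import *
c=cam('wrist'); P=cloud(c); F=c['frame'].astype(int); save(c,'w5.png')
k=((P[...,2]>86)&(P[...,2]<101)&(F[...,0]>F[...,2]+20)).astype(np.uint8)
n,L,s,_=cv2.connectedComponentsWithStats(k)
for i in range(1,n):
    if s[i,4]>40: print(s[i],P[L==i].min(0).round(),P[L==i].max(0).round())
```

```text
[ 122  139  230  152 2814] [385. 203.  86.] [428. 386.  96.]
[ 347  152  111  177 1029] [431. 347.  86.] [575. 381.  96.]
[133 288  40  41 478] [393. 199.  86.] [431. 209.  95.]
[ 231  414  113   46 1402] [508. 167.  86.] [569. 243.  95.]
```

View pics/w5.png

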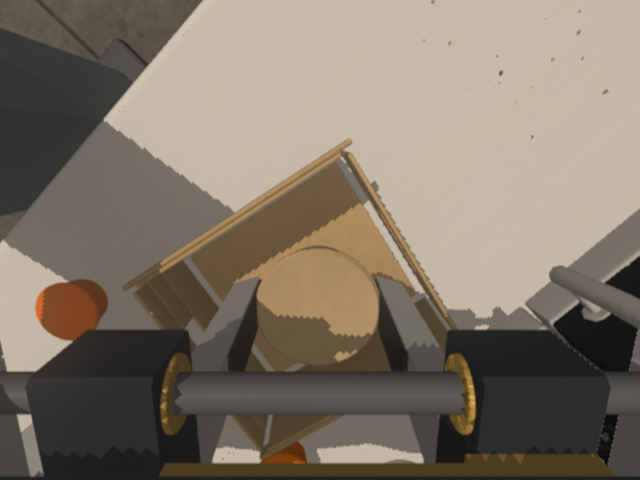

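The bin hasn't moved and the cup is over its far-left part (320,305). I lower and release it.

Request:
servo_tool(
  motion=[
    [[0,0,-0.1,0,0,0,0.8],[0,0,-0.2,0,0,0,0.8],[0,0,-0.285,0,0,0,0.8],[0,0,-0.285,0,0,0,0.8],[0,0,-0.285,0,0,0,0.33],[0,0,-0.285,0,0,0,0.33],[0,0,-0.285,0,0,0,0.33],[0,0,-0.2,0,0,0,0.33],[0,0,-0.1,0,0,0,0.33],[0,0,0,0,0,0,0.2]],
  ],
)

```text
clock: 14.4
eef_pos: [464.3, 315.2, 176.3]
eef_rot: [3.14, 0.0, 2.356]
wrist_force: [0.3, 0.1, -0.5]
finger_gap: 67.8
finger_force: 0.0
```

```bash
python3 look.py t6.png|grep -v bin
python3 - <<'E'
from h import *
st()
c=cam('wrist'); P=cloud(c); F=c['frame'].astype(int)
k=((P[...,2]>86)&(P[...,2]<101)&(F[...,0]>F[...,2]+20)).astype(np.uint8)
n,L,s,_=cv2.connectedComponentsWithStats(k)
for i in range(1,n):
    if s[i,4]>40: print(s[i],P[L==i].min(0).round(),P[L==i].max(0).round())
k=((P[...,2]>26)&(P[...,2]<46)&(P[...,1]>200)&(F[...,0]>F[...,2]+20)); print('cup in bin',k.sum(),np.nanmedian(P[k],0))
E
```

```text
{'clock': 14.45, 'eef_pos': [466.75, 316.698, 185.262], 'eef_rot': [3.129, 0.003, 2.356], 'wrist_force': [-0.07, 0.413, 7.998], 'finger_gap': 71.881, 'finger_force': 0.0, 'joints': [0.531, 0.34, 1.517, 0.0, 1.272, -0.254]}
cup [295, 199, 20, 19, 301] circ 601 -39 27 mean [601. -39.] 45.0 176.0 16.0
cup [335, 202, 19, 19, 291] circ 594 -146 27 mean [ 595. -146.] 46.0 177.0 16.0
cup [315, 214, 19, 19, 271] circ 560 -92 26 mean [561. -93.] 45.0 178.0 16.0
{'clock': 14.45, 'eef_pos': [466.75, 316.698, 185.262], 'eef_rot': [3.129, 0.003, 2.356], 'wrist_force': [-0.07, 0.413, 7.998], 'finger_gap': 71.881, 'finger_force': 0.0, 'joints': [0.531, 0.34, 1.517, 0.0, 1.272, -0.254]}
[ 126  131  222  148 2608] [385. 203.  86.] [428. 386.  96.]
[ 343  144  122  189 1102] [431. 345.  86.] [592. 381.  96.]
[137 278  45  54 575] [393. 196.  86.] [439. 209.  96.]
[367 347  45  24 466] [569. 271.  86.] [582. 307.  96.]
[245 414  67  29 712] [525. 168.  86.] [563. 215.  96.]
cup in bin 4951 [467.95847811 307.20821452  36.10913701]
```

Request:
servo_tool(
  motion=[
    [[0.02,-0.09,0,0,0,-0.25,0.2],[0.05,-0.18,0,0,0,-0.25,0.2],[0.07,-0.27,0,0,0,-0.25,0.2],[0.09,-0.36,0,0,0,-0.25,0.2],[0.12,-0.45,0,0,0,-0.25,0.2],[0.14,-0.54,0,0,0,-0.25,0.2],[0.16,-0.63,0,0,0,-0.25,0.2],[0.18,-0.72,0,0,0,-0.25,0.2],[0.192,-0.828,0,0,0,-0.25,0.2],[0.192,-0.828,0,0,0,-0.25,0.2]],
  ],
)

```text
clock: 15.5
eef_pos: [560.6, -103.4, 173.7]
eef_rot: [3.14, 0.001, 1.567]
wrist_force: [-0.1, 0.2, -0.8]
finger_gap: 75.2
finger_force: 0.0
```

Request:
servo_tool(
  motion=[
    [[0,0,-0.1,0,0,0,0.2],[0,0,-0.2,0,0,0,0.2],[0,0,-0.28,0,0,0,0.2],[0,0,-0.3,0,0,0,0.2],[0,0,-0.3,0,0,0,0.8],[0,0,-0.3,0,0,0,0.8],[0,0,-0.3,0,0,0,0.8],[0,0,-0.3,0,0,0,0.8],[0,0,-0.3,0,0,0,0.8],[0,0,-0.3,0,0,0,0.8]],
  ],
)

```text
clock: 16.5
eef_pos: [561.7, -98.9, 25.3]
eef_rot: [3.138, 0.001, 1.571]
wrist_force: [-0.6, 0.6, 8.9]
finger_gap: 52.6
finger_force: 25.0
```

Request:
servo_tool(
  motion=[
    [[0,0,0.06,0,0,0,0.8],[0,0,0.15,0,0,0,0.8],[0,0.02,0.24,0,0,0,0.8],[0,0.1,0.3,0,0,0.05,0.8],[-0.01,0.19,0.3,0,0,0.1,0.8],[-0.02,0.28,0.3,0,0,0.15,0.8],[-0.03,0.37,0.3,0,0,0.19,0.8],[-0.04,0.46,0.3,0,0,0.23,0.8],[-0.05,0.55,0.3,0,0,0.25,0.8],[-0.056,0.6,0.3,0,0,0.25,0.8]],
  ],
)

```text
clock: 17.5
eef_pos: [531.8, 204.3, 174.3]
eef_rot: [3.14, 0.001, 2.361]
wrist_force: [-0.0, -1.0, -1.5]
finger_gap: 52.5
finger_force: 25.0
```

Request:
servo_tool(
  motion=[
    [[0,0.08,0,0,0,0,0.8],[0,0.15,0,0,0,0,0.8],[0,0.2,0,0,0,0,0.8],[0,0.21,0,0,0,0,0.8],[0,0.21,0,0,0,0,0.8]],
  ],
)

```text
clock: 18.0
eef_pos: [532.3, 306.6, 173.5]
eef_rot: [3.141, 0.0, 2.357]
wrist_force: [-0.6, -0.2, -1.5]
finger_gap: 52.6
finger_force: 25.0
```

```bash
cat > bin.py <<'E'
from h import *
st()
c=cam('wrist'); P=cloud(c); F=c['frame'].astype(int)
k=((P[...,2]>90)&(P[...,2]<100)&(F[...,0]>F[...,2]+20)&(P[...,1]>100)).astype(np.uint8)
n,L,s,_=cv2.connectedComponentsWithStats(k)
for i in range(1,n):
    if s[i,4]>40: print('rim',s[i,4],P[L==i].min(0).round(),P[L==i].max(0).round())
E
python3 bin.py
```

```text
{'clock': 18.0, 'eef_pos': [532.318, 306.623, 173.549], 'eef_rot': [3.141, 0.0, 2.357], 'wrist_force': [-0.575, -0.24, -1.497], 'finger_gap': 52.586, 'finger_force': 24.996, 'joints': [0.463, 0.468, 1.365, -0.0, 1.308, -0.324]}
rim 3453 [385. 203.  90.] [429. 386.  96.]
rim 1211 [431. 346.  90.] [584. 381.  96.]
rim 1027 [393. 184.  90.] [496. 208.  96.]
rim 303 [580. 326.  90.] [592. 351.  96.]
rim 479 [556. 204.  90.] [570. 244.  96.]
```

Request:
servo_tool(
  motion=[
    [[0,0,-0.1,0,0,0,0.8],[0,0,-0.2,0,0,0,0.8],[0,0,-0.285,0,0,0,0.8],[0,0,-0.285,0,0,0,0.8],[0,0,-0.285,0,0,0,0.33],[0,0,-0.285,0,0,0,0.33],[0,0,-0.285,0,0,0,0.33],[0,0,-0.2,0,0,0,0.33],[0,0,-0.1,0,0,0,0.33],[0,0,0,0,0,0,0.2]],
  ],
)

```text
clock: 19.05
eef_pos: [532.3, 306.2, 176.4]
eef_rot: [3.14, 0.001, 2.356]
wrist_force: [0.3, 0.3, -1.0]
finger_gap: 68.1
finger_force: 0.0
```

```bash
python3 look.py t7.png|grep -v bin
```

```text
{'clock': 19.1, 'eef_pos': [534.83, 307.53, 185.906], 'eef_rot': [3.128, 0.004, 2.357], 'wrist_force': [1.188, -0.173, 7.674], 'finger_gap': 71.77, 'finger_force': 0.0, 'joints': [0.462, 0.456, 1.353, 0.0, 1.318, -0.323]}
cup [295, 199, 20, 19, 303] circ 601 -39 27 mean [601. -39.] 45.0 179.0 16.0
cup [335, 202, 19, 19, 289] circ 595 -146 27 mean [ 595. -145.] 45.0 180.0 16.0
```

Request:
servo_tool(
  motion=[
    [[0.02,-0.09,0,0,0,0,0.2],[0.04,-0.18,0,0,0,0,0.2],[0.06,-0.27,0,0,0,0,0.2],[0.08,-0.36,0,0,0,0,0.2],[0.1,-0.45,0,0,0,0,0.2],[0.12,-0.54,0,0,0,0,0.2],[0.13,-0.62,0,0,0,0,0.2],[0.137,-0.691,0,0,0,0,0.2],[0.137,-0.691,-0.06,0,0,0,0.2],[0.137,-0.691,-0.06,0,0,0,0.2]],
  ],
)

```text
clock: 20.1
eef_pos: [599.7, -40.0, 141.0]
eef_rot: [-3.14, -0.003, 2.355]
wrist_force: [0.1, 0.5, -0.9]
finger_gap: 75.5
finger_force: 0.0
```

Request:
servo_tool(
  motion=[
    [[0,0,-0.1,0,0,0,0.2],[0,0,-0.19,0,0,0,0.2],[0,0,-0.238,0,0,0,0.2],[0,0,-0.238,0,0,0,0.8],[0,0,-0.238,0,0,0,0.8],[0,0,-0.238,0,0,0,0.8],[0,0,-0.238,0,0,0,0.8],[0,0,-0.238,0,0,0,0.8],[0,0,-0.238,0,0,0,0.8]],
  ],
)

```text
clock: 21.0
eef_pos: [602.3, -39.1, 26.6]
eef_rot: [3.139, 0.003, 2.357]
wrist_force: [0.1, 1.9, 8.6]
finger_gap: 53.0
finger_force: 25.0
```

Request:
servo_tool(
  motion=[
    [[0,0,0.06,0,0,0,0.8],[0,0,0.15,0,0,0,0.8],[0,0,0.24,0,0,0,0.8],[-0.04,0.07,0.3,0,0,0,0.8],[-0.08,0.15,0.3,0,0,0,0.8],[-0.12,0.22,0.3,0,0,0,0.8],[-0.16,0.3,0.3,0,0,0,0.8],[-0.21,0.38,0.3,0,0,0,0.8],[-0.25,0.46,0.3,0,0,0,0.8],[-0.28,0.51,0.3,0,0,0,0.8]],
  ],
)

```text
clock: 22.0
eef_pos: [459.7, 218.1, 175.5]
eef_rot: [3.139, 0.001, 2.358]
wrist_force: [0.0, 0.3, -0.3]
finger_gap: 52.7
finger_force: 25.0
```

Request:
servo_tool(
  motion=[
    [[-0.03,0.055,0,0,0,0,0.8],[-0.03,0.055,0,0,0,0,0.8]],
  ],
)

```text
clock: 22.2
eef_pos: [444.6, 245.8, 175.4]
eef_rot: [3.14, 0.0, 2.36]
wrist_force: [0.1, -0.6, -0.2]
finger_gap: 53.1
finger_force: 25.0
```

```bash
python3 bin.py
```

```text
{'clock': 22.2, 'eef_pos': [444.648, 245.788, 175.401], 'eef_rot': [3.14, 0.0, 2.36], 'wrist_force': [0.06, -0.637, -0.2], 'finger_gap': 53.108, 'finger_force': 25.0, 'joints': [0.433, 0.233, 1.678, 0.0, 1.228, -0.356]}
rim 3035 [385. 203.  90.] [428. 386.  96.]
rim 1443 [430. 345.  90.] [584. 381.  96.]
rim 275 [393. 199.  90.] [427. 208.  96.]
rim 866 [572. 289.  90.] [593. 350.  96.]
rim 78 [500. 180.  90.] [515. 185.  95.]
```

Request:
servo_tool(
  motion=[
    [[0,0,-0.1,0,0,0,0.8],[0,0,-0.2,0,0,0,0.8],[0,0,-0.285,0,0,0,0.8],[0,0,-0.285,0,0,0,0.8],[0,0,-0.285,0,0,0,0.33],[0,0,-0.285,0,0,0,0.33],[0,0,-0.285,0,0,0,0.33],[0,0,-0.2,0,0,0,0.33],[0,0,-0.1,0,0,0,0.33],[0,0,0,0,0,0,0.2]],
  ],
)

```text
clock: 23.25
eef_pos: [445.8, 243.2, 177.3]
eef_rot: [3.14, 0.001, 2.356]
wrist_force: [0.7, 0.5, 0.5]
finger_gap: 68.1
finger_force: 0.0
```

```bash
python3 look.py t8.png|grep -v bin
```

```text
{'clock': 23.3, 'eef_pos': [448.436, 244.472, 185.767], 'eef_rot': [3.129, 0.005, 2.357], 'wrist_force': [0.438, 0.797, 9.192], 'finger_gap': 72.058, 'finger_force': 0.0, 'joints': [0.427, 0.222, 1.666, 0.0, 1.24, -0.358]}
cup [335, 202, 19, 19, 294] circ 594 -146 27 mean [ 594. -146.] 46.0 178.0 16.0
```

Request:
servo_tool(
  motion=[
    [[0.03,-0.08,0,0,0,0.056,0.22],[0.06,-0.17,0,0,0,0.056,0.22],[0.1,-0.25,0,0,0,0.056,0.22],[0.13,-0.34,0,0,0,0.056,0.22],[0.16,-0.43,0,0,0,0.056,0.22],[0.2,-0.52,0,0,0,0.056,0.22],[0.23,-0.6,0,0,0,0.056,0.22],[0.26,-0.68,0,0,0,0.056,0.22],[0.297,-0.76,0,0,0,0.056,0.22],[0.297,-0.779,0,0,0,0.056,0.22]],
  ],
)

```text
clock: 24.3
eef_pos: [595.4, -149.9, 174.8]
eef_rot: [3.141, 0.002, 2.529]
wrist_force: [0.4, -0.0, 0.4]
finger_gap: 73.3
finger_force: 0.0
```

Request:
servo_tool(
  motion=[
    [[0,0,-0.1,0,0,0,0.22],[0,0,-0.2,0,0,0,0.22],[0,0,-0.28,0,0,0,0.22],[0,0,-0.294,0,0,0,0.22],[0,0,-0.294,0,0,0,0.8],[0,0,-0.294,0,0,0,0.8],[0,0,-0.294,0,0,0,0.8],[0,0,-0.294,0,0,0,0.8],[0,0,-0.294,0,0,0,0.8],[0,0,-0.294,0,0,0,0.8]],
  ],
)

```text
clock: 25.3
eef_pos: [595.8, -146.4, 29.7]
eef_rot: [3.14, 0.004, 2.532]
wrist_force: [-0.4, 1.5, 8.7]
finger_gap: 52.7
finger_force: 25.0
```

Request:
servo_tool(
  motion=[
    [[0,0,0.06,0,0,0,0.8],[0,0,0.15,0,0,0,0.8],[0,0,0.24,0,0,0,0.8],[-0.02,0.08,0.29,0,0,0,0.8],[-0.04,0.17,0.29,0,0,0,0.8],[-0.06,0.26,0.29,0,0,-0.02,0.8],[-0.08,0.35,0.29,0,0,-0.04,0.8],[-0.1,0.44,0.29,0,0,-0.056,0.8],[-0.12,0.53,0.29,0,0,-0.056,0.8],[-0.14,0.6,0.29,0,0,-0.056,0.8]],
  ],
)

```text
clock: 26.3
eef_pos: [523.9, 156.1, 173.5]
eef_rot: [3.14, 0.001, 2.357]
wrist_force: [0.7, 0.0, -0.1]
finger_gap: 53.0
finger_force: 25.0
```

Request:
servo_tool(
  motion=[
    [[-0.01,0.08,0,0,0,0,0.8],[-0.017,0.149,0,0,0,0,0.8],[-0.017,0.149,0,0,0,0,0.8]],
  ],
)

```text
clock: 26.6
eef_pos: [515.3, 231.7, 173.3]
eef_rot: [3.139, 0.0, 2.36]
wrist_force: [0.2, -1.0, -0.3]
finger_gap: 53.4
finger_force: 25.0
```

```bash
python3 bin.py
```

```text
{'clock': 26.6, 'eef_pos': [515.313, 231.733, 173.32], 'eef_rot': [3.139, 0.0, 2.36], 'wrist_force': [0.193, -0.957, -0.312], 'finger_gap': 53.356, 'finger_force': 25.0, 'joints': [0.358, 0.359, 1.519, 0.0, 1.261, -0.432]}
rim 3204 [385. 203.  90.] [425. 358.  96.]
rim 1584 [442. 345.  90.] [584. 378.  97.]
rim 948 [394. 184.  90.] [497. 208.  96.]
rim 1562 [565. 252.  90.] [592. 351.  96.]
```

Request:
servo_tool(
  motion=[
    [[0,0,-0.1,0,0,0,0.8],[0,0,-0.2,0,0,0,0.8],[0,0,-0.285,0,0,0,0.8],[0,0,-0.285,0,0,0,0.8],[0,0,-0.285,0,0,0,0.33],[0,0,-0.285,0,0,0,0.33],[0,0,-0.285,0,0,0,0.33],[0,0,-0.2,0,0,0,0.33],[0,0,-0.1,0,0,0,0.33],[0,0,0,0,0,0,0.2]],
  ],
)

```text
clock: 27.65
eef_pos: [515.8, 228.2, 175.3]
eef_rot: [3.14, 0.001, 2.356]
wrist_force: [0.3, -0.3, 0.3]
finger_gap: 67.6
finger_force: 0.0
```

```bash
python3 look.py t9.png|grep -v bin
python3 - <<'E'
from h import *
c=cam('top'); P=cloud(c); F=c['frame'].astype(int)
# tab (black) & machine
k=(F.max(2)<60)&(P[...,2]>50)&(P[...,2]<85)&(P[...,0]>400)&(P[...,0]<520)&(abs(P[...,1]+80)<50)
print('tab',k.sum(),np.nanpercentile(P[k],[3,50,97],axis=0).round(1))
E
```

```text
{'clock': 27.7, 'eef_pos': [518.476, 229.27, 184.267], 'eef_rot': [3.13, 0.006, 2.356], 'wrist_force': [0.448, 0.232, 7.891], 'finger_gap': 71.7, 'finger_force': 0.0, 'joints': [0.352, 0.347, 1.509, -0.0, 1.272, -0.434]}
tab 34 [[439.2 -86.6  65.3]
 [453.5 -81.7  69.7]
 [465.  -78.9  75.1]]
```

View pics/t9.png

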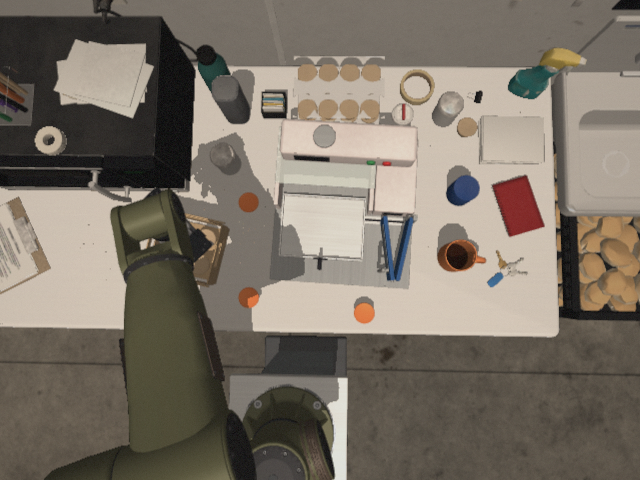

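The tray is now empty. The tab is at about (320,258), and I regrip it next.

Request:
servo_tool(
  motion=[
    [[-0.02,-0.09,0,0,0,0.04,0.4],[-0.04,-0.18,0,0,0,0.08,0.4],[-0.06,-0.27,0,0,0,0.12,0.4],[-0.08,-0.36,0,0,0,0.16,0.4],[-0.1,-0.45,0,0,0,0.2,0.4],[-0.12,-0.54,0,0,0,0.235,0.4],[-0.138,-0.6,0,0,0,0.235,0.4],[-0.138,-0.616,-0.05,0,0,0.235,0.4],[-0.138,-0.616,-0.1,0,0,0.235,0.4],[-0.138,-0.616,-0.1,0,0,0.235,0.4]],
  ],
)

```text
clock: 28.75
eef_pos: [445.7, -79.8, 120.5]
eef_rot: [3.141, -0.003, 3.094]
wrist_force: [0.9, -0.1, 0.7]
finger_gap: 56.5
finger_force: 0.0
```

Request:
servo_tool(
  motion=[
    [[0,0,-0.09,0,0,0,0.5],[0,0,-0.174,0,0,0,0.5],[0,0,-0.174,0,0,0,0.5],[0,0,-0.174,0,0,0,1],[0,0,-0.174,0,0,0,1],[0,0,-0.174,0,0,0,1],[0,0,-0.174,0,0,0,1],[0,0,-0.174,0,0,0,1],[0,0,-0.174,0,0,0,1],[0,0,-0.174,0,0,0,1]],
  ],
)

```text
clock: 29.75
eef_pos: [447.2, -79.8, 35.6]
eef_rot: [-3.141, 0.001, 3.095]
wrist_force: [-1.8, 1.1, 8.4]
finger_gap: 10.1
finger_force: 25.0
```

Request:
servo_tool(
  motion=[
    [[0.01,-0.0005,0,0,0,0,1],[0.035,-0.0017,0,0,0,0,1],[0.07,-0.0034,0,0,0,0,1],[0.11,-0.0053,0,0,0,0,1],[0.15,-0.0072,0,0,0,0,1],[0.19,-0.0091,0,0,0,0,1],[0.23,-0.011,0,0,0,0,1],[0.265,-0.0127,0,0,0,0,1],[0.29,-0.014,0,0,0,0,1],[0.307,-0.0147,0,0,0,0,1]],
  ],
)

```text
clock: 30.75
eef_pos: [600.5, -87.1, 35.5]
eef_rot: [-3.142, -0.002, 3.095]
wrist_force: [-10.7, 0.7, 11.2]
finger_gap: 10.2
finger_force: 25.0
```

Request:
servo_tool(
  motion=[
    [[0,0,0,0,0,0,1],[0,0,0,0,0,0,1]],
  ],
)

```text
clock: 30.95
eef_pos: [601.2, -87.2, 35.5]
eef_rot: [-3.141, 0.002, 3.095]
wrist_force: [5.8, -0.8, 3.0]
finger_gap: 9.7
finger_force: 25.0
```

Run:
```python
from h import *
st()
c=cam('wrist'); Q=cloud(c); save(c,'w9.png'); k=(Q[...,2]>22)&(Q[...,2]<30)&(abs(Q[...,1]+140)<30); print(k.sum(), np.nanpercentile(Q[k],[5,50,95],axis=0) if k.any() else '')
```

```text
{'clock': 30.95, 'eef_pos': [601.151, -87.172, 35.477], 'eef_rot': [-3.141, 0.002, 3.095], 'wrist_force': [5.842, -0.752, 3.01], 'finger_gap': 9.741, 'finger_force': 25.0, 'joints': [-0.204, 0.607, 1.5, 0.0, 1.033, -1.728]}
919 [[ 616.90835346 -166.88686482   22.52603203]
 [ 618.93626347 -141.85056718   24.63670016]
 [ 621.45892464 -116.922207     25.79474248]]
```

View pics/w9.png

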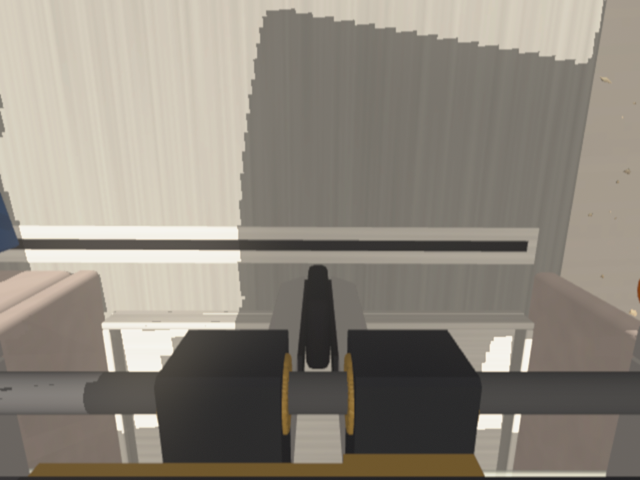

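The tray's front wall is back at its starting x of about 619 mm (row 320). I nudge it, release, and go to the bar.

Request:
servo_tool(
  motion=[
    [[0.003,0,0,0,0,0,1],[0.003,0,0,0,0,0,1],[0.003,0,0,0,0,0,0.6],[0.003,0,0,0,0,0,0.6],[0.003,0,0,0,0,0,0.6],[0.003,0,0.08,0,0,0,0.3],[0.003,0,0.18,0,0,0,0.3],[0.003,0,0.28,0,0,0,0.3],[0.003,0,0.356,0,0,0,0.3],[0.003,0,0.356,0,0,0,0.3]],
  ],
)

```text
clock: 32.0
eef_pos: [603.5, -87.3, 218.8]
eef_rot: [-3.14, 0.009, 3.095]
wrist_force: [0.1, 0.9, 0.3]
finger_gap: 65.2
finger_force: 0.0
```

Request:
servo_tool(
  motion=[
    [[-0.08,-0.04,0,0,0,-0.252,0.3],[-0.16,-0.1,0,0,0,-0.252,0.3],[-0.24,-0.18,0,0,0,-0.252,0.3],[-0.3,-0.26,0,0,0,-0.252,0.3],[-0.336,-0.304,0,0,0,-0.252,0.3],[-0.336,-0.304,0,0,0,-0.252,0.3],[-0.336,-0.304,0,0,0,-0.252,0.3]],
  ],
)

```text
clock: 32.7
eef_pos: [433.2, -239.5, 212.1]
eef_rot: [-3.141, -0.001, 2.301]
wrist_force: [-0.6, 0.3, -0.4]
finger_gap: 66.1
finger_force: 0.0
```

Run:
```python
from h import *
st()
c=cam('wrist'); P=cloud(c); save(c,'w10.png'); k=((P[...,2]>135)&(P[...,2]<158)&(P[...,1]<-150)&(P[...,0]<520)).astype(np.uint8)
n,L,s,ce=cv2.connectedComponentsWithStats(k)
for i in range(1,n):
    if s[i,4]>15: print(s[i],P[L==i].mean(0).round(1))
```

```text
{'clock': 32.7, 'eef_pos': [433.169, -239.52, 212.116], 'eef_rot': [-3.141, -0.001, 2.301], 'wrist_force': [-0.6, 0.327, -0.421], 'finger_gap': 66.1, 'finger_force': 0.0, 'joints': [-0.579, 0.172, 1.663, 0.0, 1.308, -1.309]}
[314 246  15  22 279] [ 433.5 -237.4  150.6]
```

Request:
servo_tool(
  motion=[
    [[0.001,0.003,-0.09,0,0,0,0.3],[0.001,0.003,-0.198,0,0,0,0.3],[0.001,0.003,-0.198,0,0,0,0.3],[0.001,0.003,-0.198,0,0,0,1],[0.001,0.003,-0.198,0,0,0,1],[0.001,0.003,-0.198,0,0,0,1],[0.001,0.003,-0.198,0,0,0,1],[0.001,0.003,-0.198,0,0,0,1],[0.001,0.003,-0.198,0,0,0,1],[0.001,0.003,-0.198,0,0,0,1]],
  ],
)

```text
clock: 33.75
eef_pos: [434.5, -237.6, 114.1]
eef_rot: [3.142, 0.0, 2.303]
wrist_force: [0.3, 0.2, -0.2]
finger_gap: 13.4
finger_force: 0.0
```

Request:
servo_tool(
  motion=[
    [[0,0,0,0,0,0,1],[0,0,0,0,0,0,1],[0,0,0,0,0,0,1]],
  ],
)

```text
clock: 34.05
eef_pos: [434.4, -237.6, 114.0]
eef_rot: [-3.142, -0.0, 2.303]
wrist_force: [-1.3, 0.7, 2.5]
finger_gap: 9.4
finger_force: 25.0
```

Request:
servo_tool(
  motion=[
    [[0.002,0.037,0,0,0,0,1],[0.006,0.073,0,0,0,0,1],[0.013,0.107,0,0,0,0,1],[0.023,0.138,0,0,0,0,1],[0.036,0.166,0,0,0,0,1],[0.051,0.191,0,0,0,0,1],[0.068,0.213,0,0,0,0,1],[0.087,0.231,0,0,0,0,1],[0.108,0.246,0,0,0,0,1],[0.131,0.256,0,0,0,0,1]],
  ],
)

```text
clock: 35.05
eef_pos: [500.8, -109.3, 114.0]
eef_rot: [-3.141, 0.0, 2.303]
wrist_force: [0.0, -10.3, 1.5]
finger_gap: 9.6
finger_force: 25.0
```

Request:
servo_tool(
  motion=[
    [[0.025,0.007,0,0,0,0,1],[0.05,0.009,0,0,0,0,1],[0.077,0.007,0,0,0,0,1],[0.105,0.002,0,0,0,0,1],[0.109,0.001,0,0,0,0,1],[0.109,0.001,0,0,0,0,1]],
  ],
)

```text
clock: 35.65
eef_pos: [553.8, -109.9, 113.9]
eef_rot: [-3.138, -0.002, 2.302]
wrist_force: [-13.6, -8.2, 10.5]
finger_gap: 9.7
finger_force: 25.0
```

Request:
servo_tool(
  motion=[
    [[0,0,0,0,0,0,0.6],[0,0,0,0,0,0,0.6],[0,0,0,0,0,0,0.6],[0,0,0,0,0,0,0.6],[0,0,0.1,0,0,0,0.6],[0,0,0.2,0,0,0,0.6],[-0.1,0.1,0.2,0,0,0,0.3],[-0.18,0.18,0.2,0,0,0,0.3],[-0.25,0.25,0.2,0,0,0,0.3],[-0.3,0.3,0.2,0,0,0,0.3]],
  ],
)

```text
clock: 36.65
eef_pos: [411.4, 33.5, 213.9]
eef_rot: [3.141, -0.0, 2.303]
wrist_force: [1.1, 1.4, 0.5]
finger_gap: 64.5
finger_force: 0.0
```

Run:
```python
from h import *
st()
c=cam('wrist'); P=cloud(c)
for n in('top','scene'):
    c=cam(n); save(c,n+'10.png'); P=cloud(c)
    H,S,V=cv2.split(cv2.cvtColor(c['frame'],cv2.COLOR_RGB2HSV))
    k=(P[...,2]>140)&(P[...,2]<160)&(abs(P[...,1]+110)<40)&(P[...,0]<590)&(P[...,0]>500)
    print('bar',k.sum(),P[k].mean(0).round(1) if k.any() else '')
    m=(H>98)&(H<120)&(S>120)&(P[...,2]>93)&(P[...,2]<106)&(P[...,1]>-320)&(P[...,1]<30)&(P[...,0]<620)&(P[...,0]>400)
    q=P[m]
    for lo,hi in((-320,-142),(-142,40)):
        w=q[(q[:,1]>lo)&(q[:,1]<hi)]; l=cv2.fitLine(w[:,:2].astype(np.float32),cv2.DIST_HUBER,0,.01,.01).ravel(); print(len(w),math.atan2(l[0],l[1]) if l[1]>0 else math.atan2(-l[0],-l[1]), w[:,1].min(),w[:,1].max())
```

```text
{'clock': 36.65, 'eef_pos': [411.447, 33.508, 213.86], 'eef_rot': [3.141, -0.0, 2.303], 'wrist_force': [1.144, 1.359, 0.53], 'finger_gap': 64.476, 'finger_force': 0.0, 'joints': [-0.008, -0.02, 1.866, 0.0, 1.296, -0.74]}
bar 14 [ 553.8 -111.5  153.4]
236 0.04268236673653222 -309.4314794243753 -147.331417133331
212 0.053978638820987905 -137.11160227420064 23.396053257556716
bar 31 [ 553.8 -114.2  149.5]
334 0.05329401806736691 -312.2434247166525 -142.07519712628618
201 0.040984470308940354 -141.56842205699638 17.828122398256028
```

View pics/scene10.png

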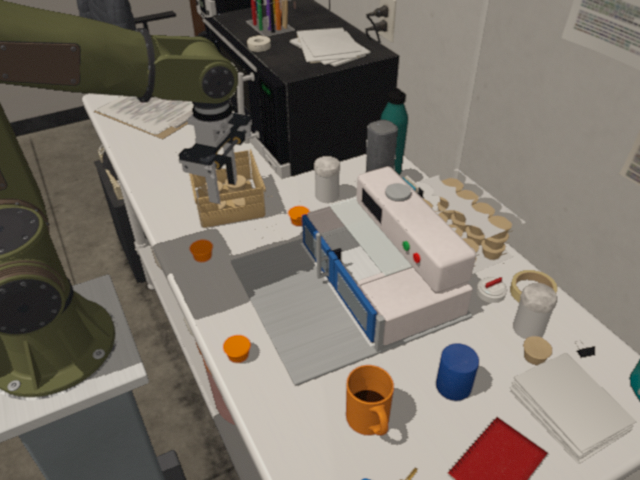

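View pics/top10.png

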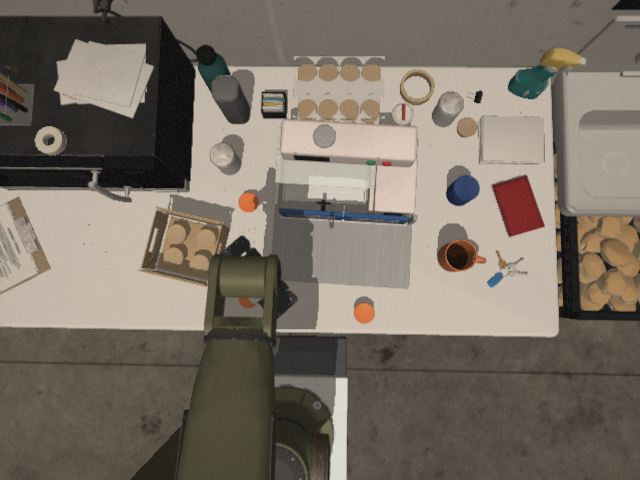

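The top view shows the door flat at (345,216), the tab at its home spot (323,204), and four cups in the upright bin at (185,245). The decoys and other objects haven't moved. I'm handing in the job.

```bash
python3 -c "
from cell import manip; print(manip.sign_off())"
```

```text
the job is handed in; nothing more can be done
None
```

The job is handed in: all four cups that were in the tray are in the upright bin, the empty tray is home, the door is shut flat, and the other things on the table were not moved.

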